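Turn the order carousel to the orange jar and hold it

ROBOT

A 6-joint arm with a two-finger parallel gripper is mounted at the origin on the work surface. World frame = base frame: x ahead of the robot, y to its left, z up, the work surface at z = 0. Lengths are in mm, angles in rad, forces in N, time in s.
With the tool pointing down it reaches from about 300 to 875 mm from the base axis. Payload 6.4 kg.
Tool frame: the origin (TCP) lies between the finger pads; the fingertips stand 11 mm ahead of it and the grasp point (between the pads) lies 8 mm behind it; z points along the fingers, y is the line along which they close (so a half turn about z gives the same grasp; the last joint's range is limited). The gripper opens to 88 mm and grips with 3 to 60 N. Pads are 18 mm wide; open, the fingers measure 123 mm over their backs; the gripper's body (75 mm by 187 mm) begins 45 mm behind the grasp point.
Start: joints at [-1.55, 0.181, 1.607, -0, 1.354, -0.206], TCP at [129.31, -560.286, 249.714] pointing down, gripper open.
Joint ranges: [-2.99, 2.99], [-0.89, 2.07], [0.3, 2.58], [-1.14, 4.28], [0, 2.63], [-3.12, 3.12]. Speed limits (rad/s): [2.57, 2.57, 3.01, 3.14, 3.14, 3.14].

INTERFACE

Orientations are given as a unit quaternion [w, x, y, z].
In Python, from cell import bot, vision, workorder gives the robot as it stands.
- The arm moves only by the tool send_rows, never from a script. Its argument "plan" is a list of rows, each a list of 7 numbers: the opening, from -1 (shut) to 1 (fully open), so that 0 is half open, then the shift along the tool's x, y, z scaled (see below), then the turn, a rotation vector about the tool's x, y, z scaled (see below). In form: [[fingers, dx, dy, dz, wx, wy, wz], ...]. A call has 1 to 20 rows; each row shifts and turns the commanded pose from where the row before left it, along the tool's axes as they then stand; what a row does not reach is not made up. The controller multiplies each number of a shift by 2 cm and each number of a turn by 5 degrees. A row lasts 1/12 s, in which the tool goes at most 41.7 mm and 7.16 degrees, less where a joint would pass 70% of its speed; a pose out of reach is approached as far as the arm can. A call with a number of a shift or a turn outside -1 to 1 is refused whole. A call with a gripper value outside its range is refused whole. The fingers move at their own pace and stop on an object; "squeeze" is the grip in N (left out, the last holds). Time passes only in rows, so rows that do not move let the fingers close. It gives the time, the measured TCP pose, the force, the opening and the grip force at its end, in the units of the state.
- bot.get_obs(): the state, without advancing time (a new reading comes with each control period).
- vision.snapshot(name): name is "scene" or "top" or "wrist"; returns a dict with "color" (400x640x3 uint8, red, green, blue), "fx", "fy", "cx", "cy" (pixels), "extrinsics" (4x4, takes a point from camera to world coordinates). Camera axes: x right, y down, z forward; pixel columns grow to the right and rows downward; lengths in mm; the calibration is good to about 2 mm. A picture is of the moment at which its call begins. There is no depth.
- workorder.sign_off(): hands the job in; it is judged then, once.
The state is a dict: "clock": time; "joint_positions": joint angles; "dq": joint speeds; "joint_efforts": joint torques, N m; "position": TCP position; "orientation": TCP orientation; "ft_force": force on the tool from outside, world axes, zero at the start; "wrist_torque": the same for the moment, N m; "finger_gap": finger opening in mm; "finger_force": force on a finger pad.
Only numpy, scipy, OpenCV 4.12 (cv2) and the standard library are available. Lean on these libraries where they do the work, as an engineer would, in place of code of your own. Each camera call takes 0.05 s, during which the arm holds its last target. There are 200 camera calls.

TASK

A roll of yellow tape was left against the jar carousel, in the path of its red handle: put it away first, lying flat in the blue tray, before you turn the carousel. Then take hold of the red handle and turn the carousel until the jar with the orange lid stands at the front, lined up with the orange arrow on the base. The carousel springs back, so finish while still holding the handle with the jar there, standing still; keep all the jars upright in their cups and leave the other things on the bench where they are.

Things in the scene. Friction and masses are not known exactly. Their poses are not given: they have to be found in the camera images.
- carousel: fixed dark steel base of the jar carousel: disc of 190 mm diameter, 12 mm high, with a flat tongue 34 mm wide, 6 mm high, reaching 190 mm from the centre in the front direction and bearing the orange arrow (which points at the front jar). On it turns a white deck, 230 mm diameter, its top at 26 mm. Origin on the turning axis at bench level; the front (arrow's side) is its own -x, z up
- turntable (a joint): angle (rad) of the white deck, 0 at its stop, to 3.2; grows CLOCKWISE seen from above. A spring drives it back to 0: holding takes 0.7 N at the handle near 0, 2.2 N at 3 rad. Six cups (71 mm outer, lips 12 mm high) 60 degrees apart, centres 78 mm from the axis. The orange-lidded jar needs about 0.87, 1.92 or 2.97 rad to reach the front, by its cup
- handle_top (a point): centre of the top end of the red handle, an upright round post of 18 mm diameter, 172 mm above the bench, fixed to the deck's arm 150 mm from the turning axis. It stands clear above the jars (116 mm). At the start it is 85 degrees to the right of the front seen from the robot; it passes across the front as it turns
- handle: the same red post, which spins freely about its own upright axis; origin on its axis at its foot, 26 mm above the bench, on a radial arm 24 mm wide, 14 to 26 mm above the bench, that reaches out to 166 mm from the turning axis
- marked_jar: the jar wanted: cream jar with an ORANGE lid and orange label, 60 mm diameter, 90 mm tall, standing loose in one of the turntable's cups (about 2 mm play); origin at the centre of its underside (26 mm above the bench), z up
- jar_a: cream jar with a black lid and a white label, 60 mm diameter, 90 mm tall, loose in another cup of the turntable; origin at the centre of its underside, z up
- jar_b: cream jar with a black lid and a white label, 60 mm diameter, 90 mm tall, loose in another cup of the turntable; origin at the centre of its underside, z up
- jar_c: cream jar with a black lid and a white label, 60 mm diameter, 90 mm tall, loose in another cup of the turntable; origin at the centre of its underside, z up
- jar_d: cream jar with a black lid and a white label, 60 mm diameter, 90 mm tall, loose in another cup of the turntable; origin at the centre of its underside, z up
- jar_e: cream jar with a black lid and a white label, 60 mm diameter, 90 mm tall, loose in another cup of the turntable; origin at the centre of its underside, z up
- tape_roll: the obstacle: yellow roll of packing tape lying flat on the bench just beside the deck, in the handle's path: a ring of 100 mm outer and 76 mm inner diameter (wall 12 mm, open through the middle), 48 mm high, about 0.2 kg; origin on its axis at its underside, z up. It can be pinched from above by its wall
- tape_tray: fixed shallow blue tray for the tape, 156 x 156 mm outside, walls 4 mm thick and 18 mm high, floor about 4 mm thick; origin at the centre of its underside, axes along its sides
- wrapped_jar: bystander: grey-white wrapped jar standing on the bench, 68 mm diameter, 97 mm tall; origin at its underside
- cup: bystander: clear drinking cup, 76 mm diameter, 110 mm tall; origin at its underside
- parcel: bystander: small cardboard parcel 130 x 100 x 70 mm; origin at its underside
- brown_roll: bystander: brown roll of tape, same size as the yellow one, towards the back; origin at its underside
Things that resemble listed ones, but are neither listed nor needed, are in the scene too. Leave any green or purple look-alike of the tape_roll alone.

How it is judged:
By the outcome, as a careful person would: the job done as asked, in the order asked, and still so for the second after the job is handed in, while the arm keeps its last pose, push and grip.
It also fails if it takes over 58 s, if anything falls off the work surface, if the arm or the gripper's body presses on something with over 40 N, if the wrist force passes 120 N, or if a joint passes its speed limit or range.

## Working session

There is one attempt and no reset: what is moved stays moved. The work goes in short steps, Python scripts to look and compute and a tool call to move; the robot and the scene stay as the last step left them, time stands still between calls to the robot, and variables do not carry over. Pictures are saved under pics/ and viewed, at most 10 in all, crops included, and the job is handed in when it is done.

Besides the shell and the picture viewer there is one more tool, called after "Request:" as name([rows], argument=value, ...), one row to a line, values as JSON. send_rows: Moves the arm, as the interface text tells. Its arguments: {"type":"object","properties":{"plan":{"type":"array","items":{"type":"array","items":{"type":"number"}}},"squeeze":{"type":"number"}},"required":["plan"]}

```bash
mkdir -p pics
cat > h.py <<'E'
import numpy as np, cv2
from cell import bot, vision, workorder
def snap(n,f):
    s=vision.snapshot(n); cv2.imwrite('pics/'+f,s['color'][:,:,::-1]); np.save('pics/'+n+'.npy',{k:s[k] for k in s},allow_pickle=True); return s
def load(n): return np.load('pics/'+n+'.npy',allow_pickle=True).item()
def pt(s,u,v,z):
    E=np.array(s['extrinsics']); d=E[:3,:3]@np.array([(u-s['cx'])/s['fx'],(v-s['cy'])/s['fy'],1]); o=E[:3,3]
    return o+d*(z-o[2])/d[2]
def px(s,p):
    E=np.array(s['extrinsics']); c=E[:3,:3].T@(np.array(p)-E[:3,3]); return s['fx']*c[0]/c[2]+s['cx'],s['fy']*c[1]/c[2]+s['cy']
E
python3 - <<'E'
from h import *
o=bot.get_obs(); print(o)
for n in('top','scene'):
    s=snap(n,n+'0.png'); print(np.array(s['extrinsics'])[:3,3],s['fx'])
E
```

```text
{'clock': 0.0, 'joint_positions': array([-1.55030672e+00,  1.81533390e-01,  1.60801195e+00, -2.85726829e-06,
        1.35380237e+00, -2.06292778e-01]), 'dq': array([-1.10263257e-03,  1.39024214e-05, -3.28756002e-04,  2.58682538e-03,
       -6.06233332e-04,  1.58708267e-03]), 'joint_efforts': array([ 2.36324513e-04, -4.33863795e+01, -3.41848862e+01,  7.01836939e-02,
        3.87561147e-02, -1.53089732e-04]), 'position': array([ 129.29430957, -559.73794643,  248.81252386]), 'orientation': array([-8.73876224e-04,  9.93577686e-01,  1.13148623e-01,  8.00179534e-05]), 'ft_force': array([ 0.07225553, -0.56269004, -0.6150695 ]), 'wrist_torque': array([ 0.03360017, -0.0027428 , -0.01215392]), 'finger_force': 0.0, 'finger_gap': 88.3304119699257}
[ 385.90917766   27.41213305 1198.60766404] 440.7751951312584
[1371.55822421  435.16622298  981.02620398] 415.461470911248
```

View pics/top0.png

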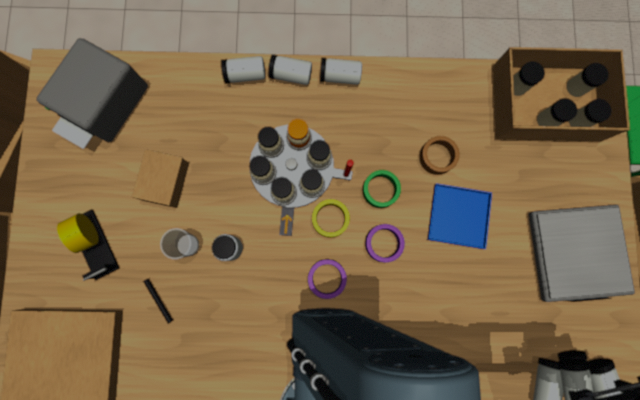

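View pics/scene0.png

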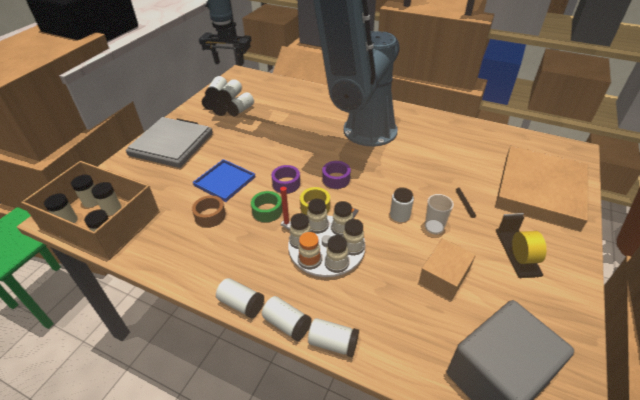

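The top view shows the yellow roll at (330,218), the deck centre near (291,165), the red handle near (349,168), the tray at (460,216) and the arrow tongue near (287,222). The orange jar is at the back, near (298,132). I'll enlarge the top view.

Run:
```python
from h import *
s=load('top'); c=s['color'][110:260,235:505,::-1]
c=cv2.resize(c[:, :],None,fx=2.96,fy=2.96,interpolation=cv2.INTER_CUBIC); cv2.imwrite('pics/crop1.png',c); print(c.shape)
hsv=cv2.cvtColor(s['color'],cv2.COLOR_RGB2HSV)
def blob(lo,hi,box):
    m=cv2.inRange(hsv,lo,hi); k=np.zeros_like(m); x0,y0,x1,y1=box; k[y0:y1,x0:x1]=m[y0:y1,x0:x1]
    p=cv2.findNonZero(k); return cv2.minEnclosingCircle(p), cv2.minAreaRect(p), len(p)
y=blob((24,130,80),(35,255,255),(300,190,360,245)); print('tape',y,pt(s,*y[0][0],40))
t=blob((100,120,60),(125,255,255),(415,170,505,260)); print('tray',t,pt(s,*t[1][0],12))
print('corners',[pt(s,*q,18)[:2].round() for q in cv2.boxPoints(t[1])])
r=blob((0,150,60),(6,255,255),(335,150,365,185)); print('red',r)
for n,q in dict(deck=(291,165),orange=(298,128),arrowtip=(287,210)).items(): print(n,pt(s,*q,{'deck':26,'orange':116,'arrowtip':6}[n]))
```

```text
(444, 799, 3)
tape (((330.4808044433594, 217.75930786132812), 19.329023361206055), ((330.5, 218.0), (38.0, 37.0), 90.0), 567) [497.98783807 -11.55635898  40.        ]
tray (((460.0, 215.5), 39.601234436035156), ((459.8294677734375, 215.8583984375), (58.92216491699219, 56.337188720703125), 8.746162414550781), 3208) [ 511.84293521 -363.87133837   12.        ]
corners [array([ 447., -270.]), array([ 599., -296.]), array([ 577., -455.]), array([ 425., -426.])]
red (((349.0, 167.5), 7.762187480926514), ((347.7474670410156, 166.94332885742188), (5.3813347816467285, 15.331727027893066), 23.962491989135742), 52)
deck [641.18367477  96.96911662  26.        ]
orange [717.78564214  76.34314459 116.        ]
arrowtip [520.43495493 105.81626496   6.        ]
```

View pics/crop1.png

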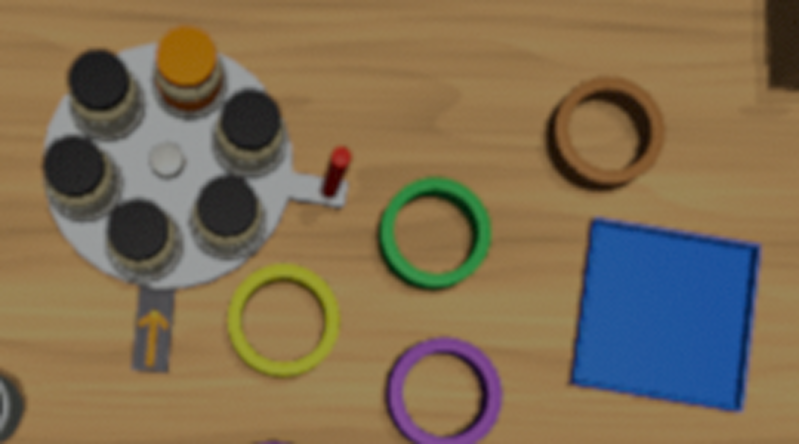

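```bash
cat >> h.py <<'E'
from scipy.spatial.transform import Rotation as R
def go(p):
    o=bot.get_obs(); q=o['orientation']; r=R.from_quat([q[1],q[2],q[3],q[0]])
    M=r.as_matrix(); d=M.T@(np.array(p)-o['position']); ya=np.degrees(np.arctan2(M[1,1],M[0,1]))
    print('pos',o['position'].round(1),'yaw_y',ya.round(2),'tilt',M[2,2].round(4),'units',(d/20).round(2),'clock',o['clock']); return M
E
python3 - <<'E'
from h import *
s=load('top'); f=lambda u,v:(235+u/2.96,110+v/2.96)
C=pt(s,*f(168.5,166),26); T=pt(s,*f(283.5,320),48); E=pt(s,*f(150,372),6); H=pt(s,*f(341,155),172); F=pt(s,*f(330,193),26); O=pt(s,*f(187,56),116)
for n,v in zip('C T E H F O'.split(),(C,T,E,H,F,O)):
    w=v-C; print(n,v.round(),np.hypot(*w[:2]).round(),np.degrees(np.arctan2(w[1],w[0])).round(1))
for n,u,v in(('capR',250,120),('capL',100,80),('capB',143,228)):
    w=pt(s,*f(u,v),116)-C; print(n,np.hypot(*w[:2]).round(),np.degrees(np.arctan2(w[1],w[0])).round(1))
print('green',pt(s,*f(435,232),48),'ringw',np.linalg.norm(pt(s,*f(228,320),48)-pt(s,*f(339,320),48)))
d=np.array([.6,-.8,0]); P=T-44*d; print(P); P[2]=250; go(P)
E
```

```text
C [638.  94.  26.] 0.0 0.0
T [496. -12.  48.] 177.0 -143.1
E [451. 108.   6.] 188.0 176.0
H [618. -52. 172.] 148.0 -97.7
F [616. -54.  26.] 150.0 -98.6
O [715.  76. 116.] 79.0 -13.5
capR 77.0 -73.4
capL 78.0 45.4
capB 74.0 168.4
green [ 577.67090119 -146.79784312   48.        ] ringw 98.29354018341967
[469.91025569  23.12480042  48.        ]
pos [ 129.3 -559.8  248.9] yaw_y -77.01 tilt -1.0 units [ 2.315e+01 -2.457e+01 -1.000e-02] clock 0.1
```

Request:
send_rows([
  [0, 0.926, -0.983, 0, 0, 0, 0],
  [0, 0.926, -0.983, 0, 0, 0, 0],
  [0, 0.926, -0.983, 0, 0, 0, 0],
  [0, 0.926, -0.983, 0, 0, 0, 0],
  [0, 0.926, -0.983, 0, 0, 0, 0],
  [0, 0.926, -0.983, 0, 0, 0, 0],
  [0, 0.926, -0.983, 0, 0, 0, 0],
  [0, 0.926, -0.983, 0, 0, 0, 0],
  [0, 0.926, -0.983, 0, 0, 0, 0],
  [0, 0.926, -0.983, 0, 0, 0, 0],
  [0, 0.926, -0.983, 0, 0, 0, 0],
  [0, 0.926, -0.983, 0, 0, 0, 0],
  [0, 0.926, -0.983, 0, 0, 0, 0],
  [0, 0.926, -0.983, 0, 0, 0, 0],
  [0, 0.926, -0.983, 0, 0, 0, 0],
  [0, 0.926, -0.983, 0, 0, 0, 0],
  [0, 0.926, -0.983, 0, 0, 0, 0],
  [0, 0.926, -0.983, 0, 0, 0, 0],
  [0, 0.926, -0.983, 0, 0, 0, 0],
  [0, 0.926, -0.983, 0, 0, 0, 0],
])

```text
clock: 1.77
position: [402.1, -92.4, 249.5]
orientation: [-0.0, 0.994, 0.113, -0.0]
ft_force: [-0.1, -0.1, 0.4]
finger_gap: 43.9
finger_force: 0.0
```

Request:
send_rows([
  [0, 0.926, -0.983, 0, 0, 0, 0],
  [0, 0.926, -0.983, 0, 0, 0, 0],
  [0, 0.926, -0.983, 0, 0, 0, 0],
  [0, 0.926, -0.983, 0, 0, 0, 0],
  [0, 0.926, -0.983, 0, 0, 0, 0],
  [0, 0, 0, 0, 0, 0, -0.97],
  [0, 0, 0, 0, 0, 0, -0.97],
  [0, 0, 0, 0, 0, 0, -0.97],
  [0, 0, 0, 0, 0, 0, -0.97],
  [0, 0, 0, 0, 0, 0, -0.97],
  [0, 0, 0, 0, 0, 0, 0],
  [0, 0, 0, 0, 0, 0, 0],
])

```text
clock: 2.77
position: [469.7, 22.8, 249.4]
orientation: [-0.0, 0.948, 0.318, -0.0]
ft_force: [-0.6, -0.1, 0.1]
finger_gap: 43.8
finger_force: 0.0
```

Run:
```python
from h import *
M=go([469.9,23.1,120]); o=bot.get_obs(); print(o['finger_gap'],o['ft_force'])
s=snap('wrist','w1.png')
print(px(s,[496,-12,48]),px(s,[469.9,23.1,48]))
```

```text
pos [469.7  22.8 249.4] yaw_y -52.9 tilt -1.0 units [ 0.02 -0.    6.47] clock 2.7667
43.83706209002077 [-0.64723464 -0.14602748  0.14020573]
(np.float64(361.7250689941571), np.float64(177.7736439183671)) (np.float64(325.9162292111018), np.float64(177.50550992437636))
```

View pics/w1.png

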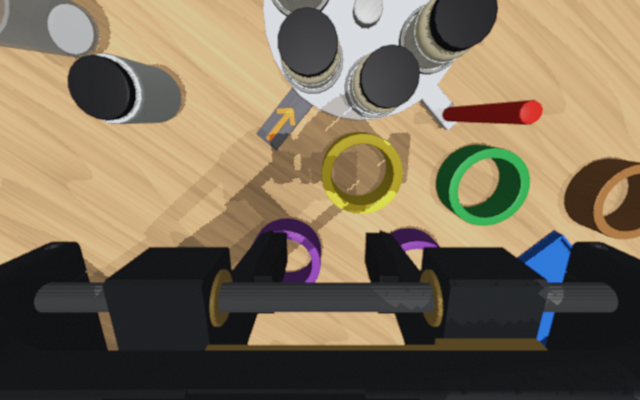

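The wrist view shows the yellow ring spanning about x 322–403 and y 132–213, centred near (362,172). That is about 5 px above my prediction, so I'll fit its outline.

Run:
```python
from h import *
from scipy.optimize import least_squares
s=load('wrist'); hsv=cv2.cvtColor(s['color'],cv2.COLOR_RGB2HSV)
m=cv2.inRange(hsv,(24,150,50),(35,255,255)); m[:, :300]=0; m[:,:][:110]=0; m[225:]=0; m[:,420:]=0
cs,_=cv2.findContours(m,cv2.RETR_EXTERNAL,cv2.CHAIN_APPROX_NONE); c=max(cs,key=len)[:,0,:]; print(cv2.boundingRect(c))
a=np.linspace(0,2*np.pi,60)
def hull(x,y):
    P=[px(s,[x+50*np.cos(t),y+50*np.sin(t),z]) for z in(0,48) for t in a]; return cv2.convexHull(np.array(P,np.float32))
def res(p):
    h=hull(*p); return [cv2.pointPolygonTest(h,(float(u),float(v)),True) for u,v in c[::4]]
r=least_squares(res,[496,-12],loss='soft_l1',diff_step=1e-2); print(r.x,np.abs(r.fun).mean(), cv2.boundingRect(hull(*r.x)))
T=r.x; d=np.array([.603,-.798]); p=T-44*d; go([*p,28+36-28-8+0])
```

```text
(322, 133, 81, 80)
[498.57982613 -10.19226909] 1.2889949654491373 (320, 131, 84, 83)
pos [469.8  22.8 249.5] yaw_y -52.91 tilt -1.0 units [ 1.600e-01 -1.000e-02  1.107e+01] clock 2.8167
```

Request:
send_rows([
  [0, 0.16, 0, 1, 0, 0, 0],
  [0, 0, 0, 1, 0, 0, 0],
  [0, 0, 0, 1, 0, 0, 0],
  [0, 0, 0, 1, 0, 0, 0],
  [0, 0, 0, 1, 0, 0, 0],
  [0, 0, 0, 1, 0, 0, 0],
  [0, 0, 0, 1, 0, 0, 0],
  [0, 0, 0, 1, 0, 0, 0],
  [0, 0, 0, 1, 0, 0, 0],
  [0, 0, 0, 0.8, 0, 0, 0],
  [0, 0, 0, 0.7, 0, 0, 0],
  [0, 0, 0, 0.55, 0, 0, 0],
  [0, 0, 0, 0, 0, 0, 0],
  [0, 0, 0, 0, 0, 0, 0],
])

```text
clock: 3.98
position: [472.2, 24.7, 28.4]
orientation: [-0.0, 0.948, 0.319, -0.001]
ft_force: [-0.1, 0.4, -0.1]
finger_gap: 43.9
finger_force: 0.0
```

Request:
send_rows([
  [-0.9, 0, 0, 0, 0, 0, 0],
  [-0.9, 0, 0, 0, 0, 0, 0],
  [-0.9, 0, 0, 0, 0, 0, 0],
  [-0.9, 0, 0, 0, 0, 0, 0],
  [-0.9, 0, 0, 0, 0, 0, 0],
  [-0.9, 0, 0, 0, 0, 0, 0],
  [-0.9, 0, 0, 0, 0, 0, 0],
], squeeze=25)

```text
clock: 4.57
position: [472.8, 24.6, 29.2]
orientation: [0.0, 0.948, 0.319, 0.0]
ft_force: [-1.4, 0.3, 5.3]
finger_gap: 12.5
finger_force: 23.9
```

Request:
send_rows([
  [-0.9, 0, 0, -0.5, 0, 0, 0],
  [-0.9, 0, 0, -1, 0, 0, 0],
  [-0.9, 0, 0, -1, 0, 0, 0],
  [-0.9, 0, 0, -1, 0, 0, 0],
  [-0.9, 0, 0, -1, 0, 0, 0],
  [-0.9, 0, 0, -0.5, 0, 0, 0],
  [-0.9, 0, 0, 0, 0, 0, 0],
])

```text
clock: 5.15
position: [474.1, 24.4, 131.2]
orientation: [0.001, 0.948, 0.319, 0.002]
ft_force: [-0.0, 0.7, -0.2]
finger_gap: 13.1
finger_force: 23.8
```

Request:
send_rows([
  [-0.9, -0.35, 0.5, 0, 0, 0, 0],
  [-0.9, -0.677, 0.966, 0, 0, 0, 0],
  [-0.9, -0.677, 0.966, 0, 0, 0, 0],
  [-0.9, -0.677, 0.966, 0, 0, 0, 0],
  [-0.9, -0.677, 0.966, 0, 0, 0, 0],
  [-0.9, -0.677, 0.966, 0, 0, 0, 0],
  [-0.9, -0.677, 0.966, 0, 0, 0, 0],
  [-0.9, -0.677, 0.966, 0, 0, 0, 0],
  [-0.9, -0.677, 0.966, 0, 0, 0, 0],
  [-0.9, -0.677, 0.966, 0, 0, 0, 0],
  [-0.9, -0.677, 0.966, 0, 0, 0, 0],
  [-0.9, -0.677, 0.966, 0, 0, 0, 0],
  [-0.9, -0.677, 0.966, 0, 0, 0, 0],
  [-0.9, -0.677, 0.966, 0, 0, 0, 0],
  [-0.9, -0.677, 0.966, 0, 0, 0, 0],
  [-0.9, -0.32, 0.46, 0, 0, 0, 0],
  [-0.9, 0, 0, 0, 0, 0, 0],
  [-0.9, 0, 0, 0, 0, 0, 0],
])

```text
clock: 6.65
position: [485.6, -328.0, 127.5]
orientation: [-0.001, 0.948, 0.319, -0.0]
ft_force: [0.1, -0.3, -0.7]
finger_gap: 12.9
finger_force: 23.8
```

Run:
```python
from h import *
go([485.5,-328.9,33]); o=bot.get_obs(); print(o['finger_gap'],o['ft_force'])
s=snap('wrist','w2.png')
```

```text
pos [ 485.6 -328.   127.5] yaw_y -52.81 tilt -1.0 units [-0.03  0.04  4.72] clock 6.65
12.890220122078182 [ 0.14892775 -0.31687145 -0.65516657]
```

View pics/w2.png

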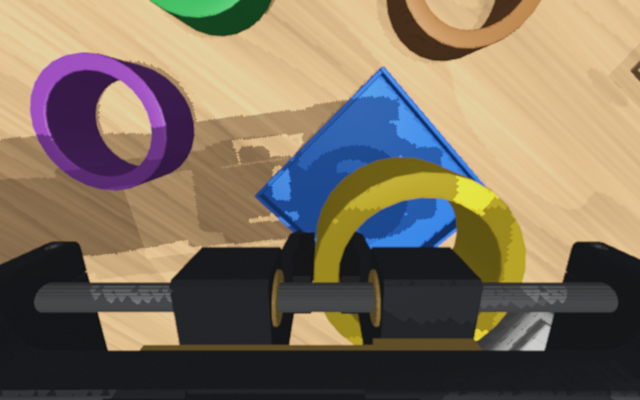

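The yellow ring hangs level in the gripper at about (420,250), over the tray, whose corners are at (382,68) and (258,197). Lowering it now.

Request:
send_rows([
  [-0.9, 0, 0, 0.8, 0, 0, 0],
  [-0.9, 0, 0, 1, 0, 0, 0],
  [-0.9, 0, 0, 1, 0, 0, 0],
  [-0.9, 0, 0, 0.8, 0, 0, 0],
  [-0.9, 0, 0, 0.5, 0, 0, 0],
  [-0.9, 0, 0, 0.4, 0, 0, 0],
  [-0.9, 0, 0, 0.2, 0, 0, 0],
  [-0.9, 0, 0, 0, 0, 0, 0],
  [-0.9, 0, 0, 0, 0, 0, 0],
  [-0.9, 0, 0, 0, 0, 0, 0],
])

```text
clock: 7.53
position: [486.8, -329.2, 35.7]
orientation: [0.001, 0.948, 0.319, 0.0]
ft_force: [0.6, 0.1, -2.3]
finger_gap: 12.4
finger_force: 23.8
```

Request:
send_rows([
  [-0.4, 0, 0, 0, 0, 0, 0],
  [-0.2, 0, 0, 0, 0, 0, 0],
  [-0.2, 0, 0, 0, 0, 0, 0],
  [-0.2, 0, 0, 0, 0, 0, 0],
  [-0.2, 0, 0, -0.4, 0, 0, 0],
  [-0.2, 0, 0, -1, 0, 0, 0],
  [-0.2, 0, 0, -1, 0, 0, 0],
  [0, 0, 0, -1, 0, 0, 0],
  [0, 0, 0, -1, 0, 0, 0],
  [0, 0, 0, -1, 0, 0, 0],
  [0, 0, 0, -1, 0, 0, 0],
  [0, 0, 0, -1, 0, 0, 0],
  [0, 0, 0, -1, 0, 0, 0],
  [0, 0, 0, -1, 0, 0, 0],
  [0, 0, 0, -0.6, 0, 0, 0],
  [0, 0, 0, 0, 0, 0, 0],
])

```text
clock: 8.87
position: [487.5, -329.9, 238.6]
orientation: [0.003, 0.948, 0.319, 0.001]
ft_force: [0.6, -0.5, 0.7]
finger_gap: 44.1
finger_force: 0.0
```

Run:
```python
from h import *
go([618,-53,230]); s=snap('top','t3.png'); s=snap('wrist','w3.png')
a=cv2.imread('pics/t3.png')[110:290,235:505]; b=cv2.imread('pics/w3.png')
cv2.imwrite('pics/c3.png',np.vstack([cv2.resize(a,(450,300)),cv2.resize(b,(450,281))]))
```

```text
pos [ 487.5 -329.9  238.6] yaw_y -52.75 tilt -1.0 units [13.58 -7.07  0.4 ] clock 8.8667
```

View pics/c3.png

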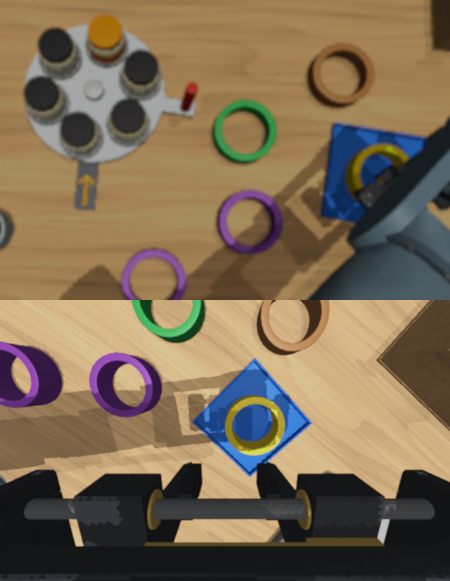

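The tape lies flat inside the tray, as both the top view and the wrist view (ring at about (253,425) in the blue square) show. Next is the handle.

Request:
send_rows([
  [0.4, 0.45, -0.24, 0, 0, 0, 0],
  [0.4, 0.95, -0.5, 0, 0, 0, 0],
  [0.4, 0.95, -0.5, 0, 0, 0, 0],
  [0.4, 0.95, -0.5, 0, 0, 0, 0],
  [0.4, 0.95, -0.5, 0, 0, 0, 0],
  [0.4, 0.95, -0.5, 0, 0, 0, 0],
  [0.4, 0.95, -0.5, 0, 0, 0, 0],
  [0.4, 0.95, -0.5, 0, 0, 0, 0],
  [0.4, 0.95, -0.5, 0, 0, 0, 0],
  [0.4, 0.95, -0.5, 0, 0, 0, 0],
  [0.4, 0.95, -0.5, 0, 0, 0, 0],
  [0.4, 0.95, -0.5, 0, 0, 0, 0],
  [0.4, 0.95, -0.5, 0, 0, 0, 0],
  [0.4, 0.95, -0.5, 0, 0, 0, 0],
  [0.4, 0.7, -0.36, 0, 0, 0, 0],
  [0.4, 0, 0, 0, 0, 0, 0],
  [0.4, 0, 0, 0, 0, 0, 0],
])

```text
clock: 10.38
position: [614.5, -50.9, 233.0]
orientation: [-0.001, 0.947, 0.32, -0.001]
ft_force: [0.1, -0.1, 0.2]
finger_gap: 61.8
finger_force: 0.0
```

Run:
```python
from h import *
go([616.5,-53.5,142]); s=snap('wrist','w4.png')
hsv=cv2.cvtColor(s['color'],cv2.COLOR_RGB2HSV); m=cv2.inRange(hsv,(0,170,90),(5,255,255))|cv2.inRange(hsv,(176,170,90),(180,255,255))
n,l,st,c=cv2.connectedComponentsWithStats(m); print([(st[i],c[i].round()) for i in range(1,n) if st[i][4]>60])
print(px(s,[616.5,-53.5,172]),px(s,[616.5,-53.5,26]))
```

```text
pos [614.5 -50.9 233. ] yaw_y -52.64 tilt -1.0 units [0.01 0.17 4.55] clock 10.3833
[(array([319, 169,  23,  53, 871], dtype=int32), array([329., 197.]))]
(np.float64(330.75491482451406), np.float64(217.200523160216)) (np.float64(328.9193473261201), np.float64(176.58531241928458))
```

View pics/w4.png

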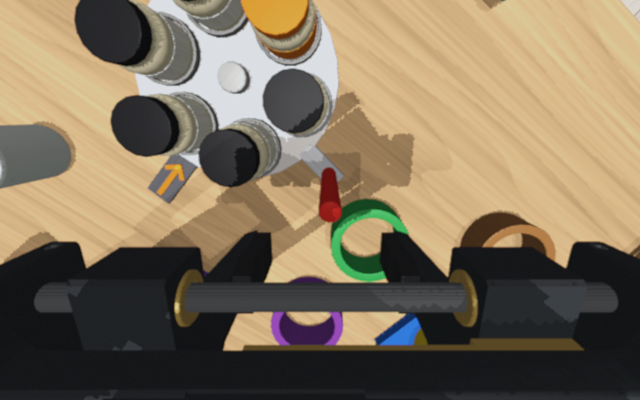

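The red post's top is at (330,212), about 4 mm further along tool x than predicted. Descending with that correction, then gripping.

Request:
send_rows([
  [0.4, 0.15, 0.15, 0.7, 0, 0, 0],
  [0.4, 0, 0, 0.9, 0, 0, 0],
  [0.4, 0, 0, 0.9, 0, 0, 0],
  [0.4, 0, 0, 0.9, 0, 0, 0],
  [0.4, 0, 0, 0.7, 0, 0, 0],
  [0.4, 0, 0, 0.45, 0, 0, 0],
  [0.4, 0, 0, 0, 0, 0, 0],
])

```text
clock: 11.02
position: [617.5, -53.3, 140.3]
orientation: [-0.001, 0.948, 0.319, -0.002]
ft_force: [0.1, 1.0, -1.2]
finger_gap: 62.0
finger_force: 0.0
```

Request:
send_rows([
  [-0.8, 0, 0, 0, 0, 0, 0],
  [-0.8, 0, 0, 0, 0, 0, 0],
  [-0.8, 0, 0, 0, 0, 0, 0],
  [-0.8, 0, 0, 0, 0, 0, 0],
  [-0.8, 0, 0, 0, 0, 0, 0],
  [-0.8, 0, 0, 0, 0, 0, 0],
  [-0.8, 0, 0, 0, 0, 0, 0],
  [-0.8, 0, 0, 0, 0, 0, 0],
], squeeze=25)

```text
clock: 11.68
position: [619.0, -52.0, 144.1]
orientation: [-0.001, 0.948, 0.319, -0.0]
ft_force: [-2.8, 3.6, 4.5]
finger_gap: 16.9
finger_force: 25.0
```

Run:
```python
from h import *
M=go([618.5,-51.5,142]); o=bot.get_obs(); print(o['finger_gap'],o['ft_force'])
H=o['position'][:2]; C=np.array([638.5,95]); w=H-C; r=np.hypot(*w); a0=np.arctan2(w[1],w[0]); print(r,np.degrees(a0))
th=np.radians(np.arange(0,171,5)); th=np.r_[th,]; P=C+r*np.c_[np.cos(a0-th),np.sin(a0-th)]
D=np.diff(P,axis=0)@M[:2,:2]/20
for i in range(len(D)): print(D[i].round(2).tolist(),end=' ')
```

```text
pos [619.  -52.  144.1] yaw_y -52.74 tilt -1.0 units [-0.   -0.04  0.1 ] clock 11.6833
16.90089960298837 [-2.75342132  3.59354187  4.46071216]
148.3348254933955 -97.55009832397155
[-0.44, -0.48] [-0.4, -0.51] [-0.35, -0.54] [-0.3, -0.57] [-0.25, -0.6] [-0.2, -0.62] [-0.14, -0.63] [-0.09, -0.64] [-0.03, -0.65] [0.03, -0.65] [0.08, -0.64] [0.14, -0.63] [0.19, -0.62] [0.25, -0.6] [0.3, -0.57] [0.35, -0.55] [0.39, -0.51] [0.44, -0.48] [0.48, -0.44] [0.51, -0.4] [0.54, -0.35] [0.57, -0.3] [0.6, -0.25] [0.62, -0.2] [0.63, -0.14] [0.64, -0.09] [0.65, -0.03] [0.65, 0.03] [0.64, 0.08] [0.63, 0.14] [0.62, 0.19] [0.6, 0.25] [0.57, 0.3] [0.55, 0.35]
```

Request:
send_rows([
  [-0.8, -0.22, -0.24, 0, 0, 0, 0],
  [-0.8, -0.22, -0.24, 0, 0, 0, 0],
  [-0.8, -0.2, -0.25, 0, 0, 0, 0],
  [-0.8, -0.2, -0.26, 0, 0, 0, 0],
  [-0.8, -0.35, -0.54, 0, 0, 0, 0],
  [-0.8, -0.3, -0.57, 0, 0, 0, 0],
  [-0.8, -0.25, -0.6, 0, 0, 0, 0],
  [-0.8, -0.2, -0.62, 0, 0, 0, 0],
  [-0.8, -0.14, -0.63, 0, 0, 0, 0],
  [-0.8, -0.09, -0.64, 0, 0, 0, 0],
  [-0.8, -0.03, -0.65, 0, 0, 0, 0],
  [-0.8, 0.03, -0.65, 0, 0, 0, 0],
  [-0.8, 0.08, -0.64, 0, 0, 0, 0],
  [-0.8, 0.14, -0.63, 0, 0, 0, 0],
  [-0.8, 0.19, -0.62, 0, 0, 0, 0],
  [-0.8, 0.25, -0.6, 0, 0, 0, 0],
  [-0.8, 0.15, -0.29, 0, 0, 0, 0],
  [-0.8, 0.15, -0.28, 0, 0, 0, 0],
  [-0.8, 0.17, -0.28, 0, 0, 0, 0],
  [-0.8, 0.18, -0.27, 0, 0, 0, 0],
])

```text
clock: 13.35
position: [491.2, 87.8, 144.1]
orientation: [0.001, 0.948, 0.319, 0.001]
ft_force: [3.7, -1.8, 1.4]
finger_gap: 16.9
finger_force: 25.0
```

Run:
```python
from h import *
o=bot.get_obs(); print(o['finger_gap'],o['ft_force'],o['clock'])
C=np.array([638.5,95]); w=o['position'][:2]-C; r=np.hypot(*w); a0=np.arctan2(w[1],w[0]); print(r,np.degrees(a0))
M=go([0,0,142]); a1=np.radians(-268.1)+2*np.pi
th=np.radians(np.arange(0,200,5)); 
rr=149; P=C+rr*np.c_[np.cos(a0-th),np.sin(a0-th)]; P[0]=o['position'][:2]
D=np.diff(P,axis=0)@M[:2,:2]/20; print(len(D)); print(D[:20].round(2).tolist())
```

```text
16.871577937161252 [ 3.69569078 -1.82674161  1.39646098] 13.35
147.51120130452531 -177.20580211330346
pos [491.2  87.8 144.1] yaw_y -52.78 tilt -1.0 units [-22.21 -11.36   0.07] clock 13.35
39
[[0.33, -0.56], [0.43, -0.48], [0.47, -0.44], [0.51, -0.4], [0.54, -0.35], [0.57, -0.31], [0.6, -0.25], [0.62, -0.2], [0.63, -0.15], [0.64, -0.09], [0.65, -0.03], [0.65, 0.02], [0.65, 0.08], [0.64, 0.13], [0.62, 0.19], [0.6, 0.24], [0.58, 0.29], [0.55, 0.34], [0.52, 0.39], [0.48, 0.43]]
```

Request:
send_rows([
  [-0.8, 0.18, -0.27, 0, 0, 0, 0],
  [-0.8, 0.2, -0.26, 0, 0, 0, 0],
  [-0.8, 0.43, -0.48, 0, 0, 0, 0],
  [-0.8, 0.47, -0.44, 0, 0, 0, 0],
  [-0.8, 0.51, -0.4, 0, 0, 0, 0],
  [-0.8, 0.54, -0.35, 0, 0, 0, 0],
  [-0.8, 0.57, -0.31, 0, 0, 0, 0],
  [-0.8, 0.6, -0.25, 0, 0, 0, 0],
  [-0.8, 0.62, -0.2, 0, 0, 0, 0],
  [-0.8, 0.63, -0.15, 0, 0, 0, 0],
  [-0.8, 0.64, -0.09, 0, 0, 0, 0],
  [-0.8, 0.65, -0.03, 0, 0, 0, 0],
  [-0.8, 0.65, 0.02, 0, 0, 0, 0],
  [-0.8, 0.65, 0.08, 0, 0, 0, 0],
  [-0.8, 0.64, 0.13, 0, 0, 0, 0],
  [-0.8, 0.62, 0.19, 0, 0, 0, 0],
  [-0.8, 0.3, 0.12, 0, 0, 0, 0],
  [-0.8, 0.3, 0.12, 0, 0, 0, 0],
  [-0.8, 0.29, 0.14, 0, 0, 0, 0],
  [-0.8, 0, 0, 0, 0, 0, 0],
])

```text
clock: 15.02
position: [612.6, 243.7, 144.0]
orientation: [-0.001, 0.948, 0.32, -0.0]
ft_force: [-1.5, 2.0, 10.3]
finger_gap: 17.1
finger_force: 25.0
```

Run:
```python
from h import *
o=bot.get_obs(); print(o['finger_gap'],o['ft_force'],o['clock'])
C=np.array([638.5,95]); w=o['position'][:2]-C; r=np.hypot(*w); print(o['position'],r,np.degrees(np.arctan2(w[1],w[0])))
s=snap('top','t5.png'); a=cv2.imread('pics/t5.png')[100:250,215:415]; a=cv2.resize(a,None,fx=4,fy=4,interpolation=cv2.INTER_CUBIC); cv2.imwrite('pics/c5.png',a)
s=snap('scene','s5.png');
```

```text
17.126868481105046 [-1.49386574  2.02754516 10.31953225] 15.0167
[612.56805342 243.67752392 144.01086643] 150.9220725123253 99.89385347017328
```

View pics/c5.png

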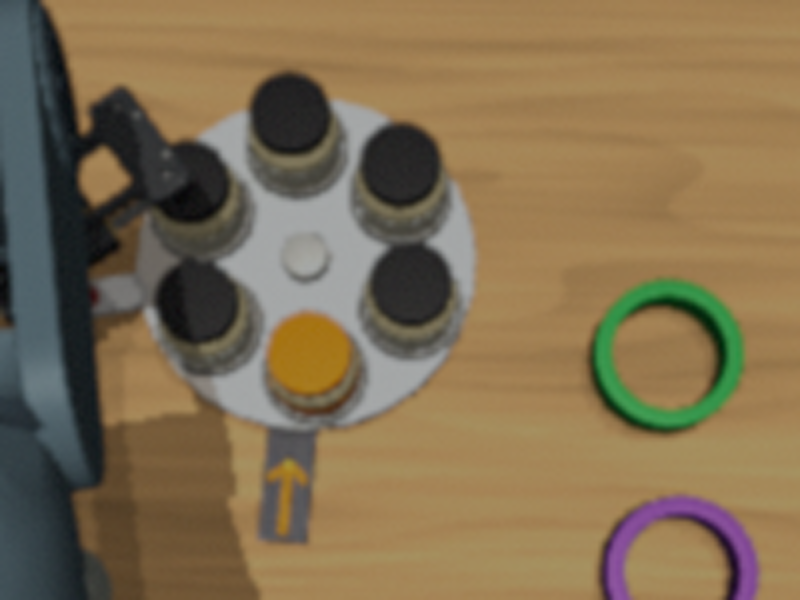

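The orange lid is at crop (310,352), not yet at the front. The arrow tongue runs from (292,430) to (284,541), and every jar stands upright. Computing the remaining angle.

```bash
cat > m.py <<'E'
from h import *
def ang(s,caps,off,k):
    C=np.array([638.2,94.5]); F=np.array([451,108]); out=[]
    P=np.array([pt(s,off[0]+u/k,off[1]+v/k,116)[:2] for u,v in caps])
    # fit rigid hexagon (R=78): caps in clockwise-order index i
    idx=IDX
    from scipy.optimize import least_squares
    f=lambda p:(P-np.c_[p[0]+78*np.cos(p[2]-idx*np.pi/3),p[1]+78*np.sin(p[2]-idx*np.pi/3)]).ravel()
    r=least_squares(f,[*C,np.pi]); print('centre',r.x[:2].round(1),'jar ang',np.degrees(r.x[2]).round(2),'res',r.fun.round(1))
IDX=np.array([0,5,4,3,1])
E
python3 - <<'E'
from m import *
s=load('top'); k=4;off=(215,100)
ang(s,[(310,352),(412,284),(400,164),(291,113),(199,303)],off,k)
import m
# initial picture same fit, crop1 coords: orange,capR,capBR,capB,capL,capTL
m.IDX=np.array([0,1,2,3,4,5])
ang(s,[(187,56),(250,120),(228,208),(141,229),(77,168),(100,80)],(235,110),2.96)
for c in((292,430),(284,541)): print(pt(s,off[0]+c[0]/4,off[1]+c[1]/4,6))
print(pt(s,off[0]+306.5/4,off[1]+263/4,26))
# tongue edge: orange arrow pixels and dark tongue centroid by rows
im=s['color']; hsv=cv2.cvtColor(im,cv2.COLOR_RGB2HSV); m_=cv2.inRange(hsv,(8,150,120),(24,255,255)); m_[:213]=0;m_[236:]=0;m_[:,:278]=0;m_[:,297:]=0
q=cv2.findNonZero(m_)[:,0,:]; W=np.array([pt(s,u,v,6)[:2] for u,v in q]); print(len(q),W.mean(0))
E
```

```text
centre [639.3  94.5] jar ang 186.15 res [ 1.5  0.2 -0.3  0.5 -0.7  1.  -0.3 -0.6 -0.3 -1.2]
centre [638.7  93.7] jar ang 346.49 res [ 0.9  0.4 -0.7  2.1 -1.3  1.1  1.6 -0.9 -0.8 -2.   0.3 -0.7]
[527.32298899 103.28287903   6.        ]
[451.92692592 106.6638814    6.        ]
[639.13812723  95.22192839  26.        ]
58 [488.34769217 107.14233541]
```

Request:
send_rows([
  [-0.8, 0.29, 0.17, 0, 0, 0, 0],
  [-0.8, 0.29, 0.17, 0, 0, 0, 0],
  [-0.8, 0.27, 0.19, 0, 0, 0, 0],
  [-0.8, 0.18, 0.13, 0, 0, 0, 0],
  [-0.8, 0.08, 0.06, 0, 0, 0, 0],
  [-0.8, 0, 0, 0, 0, 0, 0],
  [-0.8, 0, 0, 0, 0, 0, 0],
  [-0.8, 0, 0, 0, 0, 0, 0],
  [-0.8, 0, 0, 0, 0, 0, 0],
])

```text
clock: 15.87
position: [637.9, 246.3, 144.1]
orientation: [-0.002, 0.947, 0.32, -0.0]
ft_force: [-1.6, 3.7, 7.8]
finger_gap: 17.6
finger_force: 25.0
```

Run:
```python
from h import *
o=bot.get_obs(); print(o['finger_gap'],o['ft_force'],o['clock'],o['position'])
w=o['position'][:2]-[639,94.5]; print(np.hypot(*w),np.degrees(np.arctan2(w[1],w[0])))
s=snap('top','t6.png'); a=cv2.imread('pics/t6.png')[100:250,215:415]; a=cv2.resize(a,None,fx=4,fy=4,interpolation=cv2.INTER_CUBIC); cv2.imwrite('pics/c6.png',a)
```

```text
17.623626459381565 [-1.5505558   3.71711343  7.82665221] 15.8667 [637.91578569 246.25611317 144.10758721]
151.7599861815586 90.40933999709428
```

View pics/c6.png

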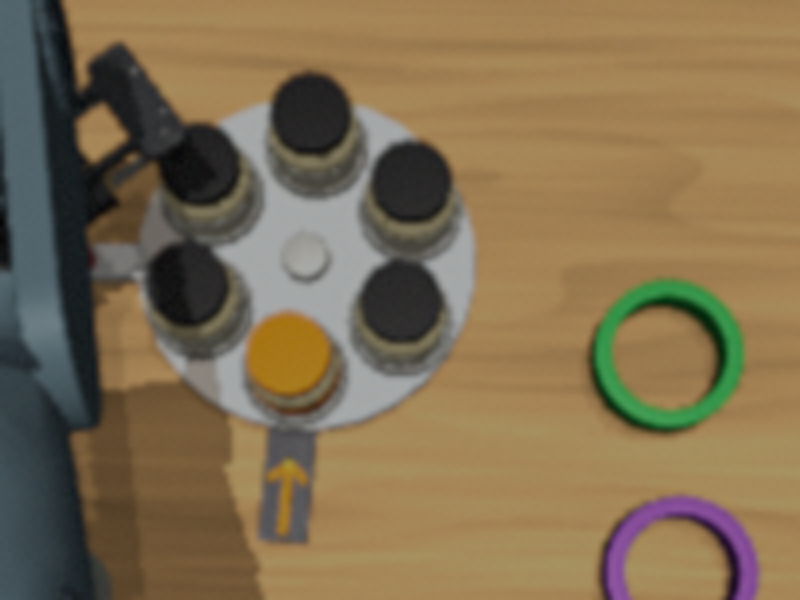

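The orange lid is now at (289,354), above the tongue at x≈291, and all the jars are upright. Checking the angle numerically.

Run:
```python
from m import *
import m
s=load('top'); m.IDX=np.array([0,5,4,3,2,1])
ang(s,[(289,354),(401,303),(412,182),(311,113),(202,163),(187,283)],(215,100),4)
```

```text
centre [639.2  94.3] jar ang 175.9 res [ 0.3 -0.5 -0.2  0.6 -0.2  0.7 -0.2  0.9 -0.1 -1.4  0.4 -0.3]
```

Request:
send_rows([
  [-0.8, 0, 0, 0, 0, 0, 0],
  [-0.8, 0, 0, 0, 0, 0, 0],
  [-0.8, 0, 0, 0, 0, 0, 0],
  [-0.8, 0, 0, 0, 0, 0, 0],
  [-0.8, 0, 0, 0, 0, 0, 0],
  [-0.8, 0, 0, 0, 0, 0, 0],
])

```text
clock: 16.42
position: [637.9, 246.3, 144.1]
orientation: [-0.002, 0.947, 0.32, -0.0]
ft_force: [-1.6, 4.4, 8.2]
finger_gap: 17.0
finger_force: 25.0
```

```bash
python3 -c "
from cell import bot,workorder
o=bot.get_obs();print(o['position'],o['finger_gap'],abs(o['dq']).max());print(workorder.sign_off())"
```

```text
[637.85353779 246.27271691 144.05820337] 17.00345667322113 0.0025013692793452312
the job is handed in; nothing more can be done
None
```

The job is handed in at about 16.4 s: the yellow tape lies flat in the blue tray, and the arm is still holding the red handle with the orange-lidded jar at the arrow (within about 0.5° by the top camera) and all jars upright; the hand-in gave no verdict.

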